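# Put the nut driver away in the drawer under the wattmeter

## Robot

A 7-joint arm with a two-finger parallel gripper is mounted at the origin on the work surface. World frame = base frame: x ahead of the robot, y to its left, z up, the work surface at z = 0. Lengths are in m, angles in rad, forces in N, time in s.
With the tool pointing down it reaches from about 0.425 to 0.95 m from the base axis. Payload 4.7 kg.
Tool frame: the origin (TCP) lies at the centre of the arm's flange, where the gripper is bolted on; the fingertips stand 182 mm ahead of it and the grasp point (between the pads) lies 164 mm ahead of it; z points along the fingers, y is the direction in which the jaws open and shut (so a half turn about z gives the same grasp; the last joint's range is limited). The gripper opens to 87 mm and grips with 3 to 60 N. Pads are 19 mm wide; open, the fingers measure 117 mm over their backs; the gripper's body (75 mm by 190 mm) begins 51 mm behind the grasp point.
Start: joints at [1.146, 0.469, -0.049, 1.532, 0.024, 1.141, -0.082], TCP at [0.26, -0.623, 0.405] pointing down, gripper open.
Joint ranges: [-2.59, 2.59], [-0.33, 1.99], [-1.39, 1.29], [0.1, 2.45], [-1.04, 4.18], [0.21, 1.99], [-2.66, 2.66]. Speed limits (rad/s): [2.57, 2.57, 3.14, 3.14, 3.14, 3.14, 3.14].

## Interface

Orientations are given as [roll, pitch, yaw] about the fixed x, y, z axes, in that order (R = Rz(yaw) Ry(pitch) Rx(roll)).
In Python, from bench import r gives the robot as it stands.
- The arm moves only by the tool arm_command, never from a script. Its argument "moves" is a list of rows, each an object with "travel": the shift along the tool's x, y, z in mm, a list of three; "twist": the turn, a rotation vector about the tool's x, y, z in rad, a list of three; "jaw": the finger opening in mm, from 0 to 87. In form: [{"travel": [dx, dy, dz], "twist": [rx, ry, rz], "jaw": jaw}, ...]. A call has 1 to 5 rows; each row shifts and turns the commanded pose from where the row before left it, along the tool's axes as they then stand; what a row does not reach is not made up. A row lasts 1/10 s, in which the tool goes at most 50 mm and 8.59 degrees, less where a joint would pass 70% of its speed; a pose out of reach is approached as far as the arm can. A call is refused whole if a number of a shift passes 50 or a number of a turn 0.15, either way. A call with a gripper value outside its range is refused whole. The fingers move at their own pace and stop on an object; "force" is the grip in N (left out, the last holds). Time passes only in rows, so rows that do not move let the fingers close. It gives the time, the measured TCP pose, the force and the opening at its end, in the units of the state.
- r.read_state(): the state, without advancing time (a new reading comes with each control period).
- r.get_image(name): name is "side" or "top" or "wrist"; returns a dict with "frame" (480x640x3 uint8, red, green, blue), "range_z" (480x640 float32, m along the optical axis (not along the pixel's ray), 0 where there is no reading), "intrinsics" (3x3 intrinsics, pixels), "R" (3x3) and "t" (3): a world point X has camera coordinates R X + t. Camera axes: x right, y down, z forward; pixel columns grow to the right and rows downward; lengths in m; the calibration is good to about 2 mm. The wrist camera is an equidistant fisheye: a pixel r from the principal point sees the ray r / f radians off the axis. A picture is of the moment at which its call begins.
- r.job_done(): hands the job in, once; it reports no verdict.
The state is a dict: "clock": time; "joint_pos": joint angles; "qvel": joint speeds; "effort": joint torques, N m; "tcp_pos": TCP position; "tool_rot": TCP orientation; "wrist_force": force on the tool from outside, world axes, zero at the start; "ft_torque": the same for the moment, N m; "gripper_width": opening from 0.0 (shut) to 1.0 (fully open).
Only numpy, scipy, OpenCV 4.12 (cv2) and the standard library are available. Lean on these libraries where they do the work, as an engineer would, in place of code of your own. Each camera call takes 0.05 s, during which the arm holds its last target. There are 200 camera calls.

## Task

Pull open the drawer of the grey unit, then draw the driver with the thick square handle out of the leaning tool stand and lay it down flat in the drawer, not letting go of it before it lies flat there. Then push the drawer fully shut. Leave the other tools in the stand and do not knock over or shift the other things on the bench.

Things in the scene. Friction and masses are not known exactly. Their poses are not given: they have to be found in the camera images.
- driver: nut driver in one sleeve of the stand (which varies). Black square handle 26 x 26 x 95 mm, steel shaft 9 mm thick (11 at its end), 70 mm long; 0.15 kg. Origin on the axis at the shoulder between them; +z runs up the handle (to +95 mm), the shaft along -z (to -70 mm); x, y square to its faces. Starts leaning 0.61 rad from vertical to the stand's -x, its y parallel to the stand's y
- driver_grip (a point): point on the driver's axis, inside the handle, 48 mm above the shoulder; the centre of mass is near it
- screwdriver: slim round-handled screwdriver standing in another sleeve: black handle 18 mm thick and 106 mm long with a 26 mm flange, shaft 9 mm thick and 70 mm long; origin on the axis at the shoulder, +z up the handle. Leave it
- brush: flat brush standing bristles up in another sleeve: 34 mm wide, 14 mm thick head, 100 mm above its 26 mm flange; origin on the axis at the underside of the flange, +z up. Leave it
- stand: fixed tool stand: base plate 130 (x) x 200 (y) x 8 mm; three square sleeves at y = -65, 0, +65 mm, 22 mm outside, 14 mm inside, 74 mm deep, leaning 0.61 rad (35 deg) to the stand's -x. Mouth centres at x = -25, z = 80 mm. Side cheeks at y = +-94 mm reach up to z = 55 mm. Origin: centre of the underside
- cab: fixed grey drawer unit 240 (x) x 300 (y) x 100 mm high with one drawer whose black front faces -x and slides out along -x; a wattmeter 85 mm high stands on its rear part (x from +5 to +115 mm). Origin: centre of the underside
- cab_drawer0 (a joint): how far the drawer is pulled out, m: 0 fully shut, 0.166 at the stop. It may start slightly ajar. Slides with about 1 N of friction
- cab_drawer0_handle (a point): middle of the drawer's bar handle: a round bar 11 mm thick and 120 mm long along the unit's y, 35 mm in front of the drawer's front face, 62 mm above the table and 26 mm below the top edge of the front (take it with the fingertips), with a post at each end (+-51 mm); moves with the drawer, axes as the unit's
- drawer_floor (a point): centre of the drawer's inner floor, 22 mm above the table; moves with the drawer, axes as the unit's. Inner floor 195 mm (x) by 258 mm (y), walls 56 mm high, front 64 mm. The handle bar lies 153 mm from here along -x. With the drawer pulled out 0.15 m, the unit's roof covers what lies beyond x = +47 mm
- mug: white mug, 80 mm across, 95 mm high, standing; origin centre of underside. Leave it
- handheld: handheld radio standing upright, 35 x 58 x 120 mm plus a 100 mm aerial; origin centre of underside. Leave it
- spool: spool standing on its flange, 64 mm across, 50 mm high; origin centre of underside. Leave it
- mouse: computer mouse, 105 x 60 x 32 mm, on a thin dark mat; origin centre of underside. Leave it
- handmic: hand microphone lying flat, 90 x 55 x 30 mm; origin centre of underside. Leave it
There are look-alikes about, which are no part of the job. Leave any pink or purple look-alike of the driver alone.

How it is judged:
By the outcome, as a careful person would: the job done as asked, in the order asked, and still so for the second after the job is handed in, with the robot touching nothing.
It also fails if it takes over 62 s, if anything falls off the work surface, if the arm or the gripper's body presses on something with over 40 N, if the wrist force passes 120 N, or if a joint passes its speed limit or range.

## Working session

There is one attempt and no reset: what is moved stays moved. The work goes in short steps, Python scripts to look and compute and a tool call to move; the robot and the scene stay as the last step left them, time stands still between calls to the robot, and variables do not carry over. Pictures are saved under pics/ and viewed, about 8 in all and at most 12, crops included, and the job is handed in when it is done.

Besides the shell and the picture viewer there is one more tool, called after "Emit:" as name(argument=value, ...) on one line, values as JSON. arm_command: Moves the arm, as the interface text tells. Its arguments: {"type":"object","properties":{"moves":{"type":"array","items":{"type":"object","properties":{"travel":{"type":"array","items":{"type":"number"}},"twist":{"type":"array","items":{"type":"number"}},"jaw":{"type":"number"}}}},"force":{"type":"number"}},"required":["moves"]}

```bash
ls; mkdir -p pics; python3 - <<'E'
from bench import r
import cv2,numpy as np
print(r.read_state())
for n in ("side","top"):
    d=r.get_image(n); np.savez(f"pics/{n}0.npz",**d); cv2.imwrite(f"pics/{n}0.png",d["frame"][:,:,::-1]); print(n,d["intrinsics"],d["R"],d["t"])
E
```

```text
pics
{'clock': 0.0, 'joint_pos': array([ 1.14610538,  0.46943254, -0.04858511,  1.53369318,  0.02412953,
        1.14102414, -0.08231244]), 'qvel': array([-0.00129137,  0.00046176,  0.00048228, -0.00182265,  0.00132526,
        0.00051166,  0.00241158]), 'effort': array([ 1.36307222e-04, -5.07960570e+01, -8.03597295e-02, -2.36149460e+01,
       -6.12124451e-02,  3.79702903e-02,  1.96344922e-04]), 'tcp_pos': array([ 0.26015471, -0.62258065,  0.4037054 ]), 'tool_rot': array([-3.13962486e+00,  1.05063337e-04,  3.95813782e-01]), 'wrist_force': array([-0.08425572,  0.54792755, -0.17823142]), 'ft_torque': array([-0.0051415 , -0.02364559,  0.0521436 ]), 'gripper_width': 0.9991674846376888}
side [[477.91591288   0.         318.58415152]
 [  0.         477.91591288 240.31593889]
 [  0.           0.           1.        ]] [[-0.99145973 -0.12947985 -0.01557491]
 [-0.06086874  0.56506054 -0.82280106]
 [ 0.11533693 -0.81482609 -0.56811605]] [0.49701135 0.17766552 0.97570312]
top [[539.45530005   0.         316.7132739 ]
 [  0.         539.45530005 242.60204466]
 [  0.           0.           1.        ]] [[-0.00208662 -0.99996151 -0.00852151]
 [-0.99420292  0.00299051 -0.10747837]
 [ 0.10749972  0.00824785 -0.9941709 ]] [-0.11254596  0.52168545  1.29390554]
```

View pics/top0.png

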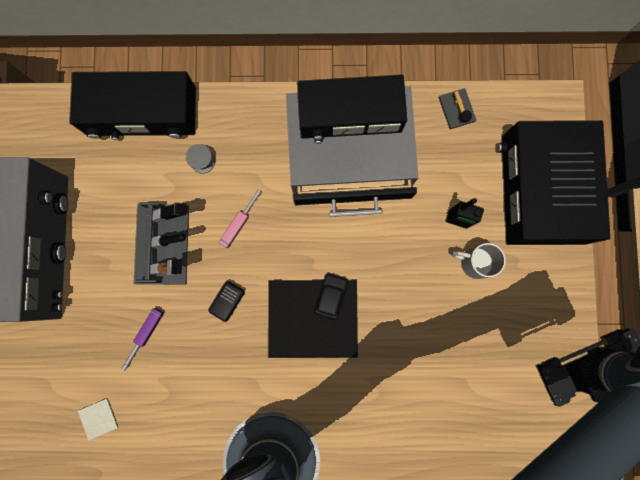

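View pics/side0.png

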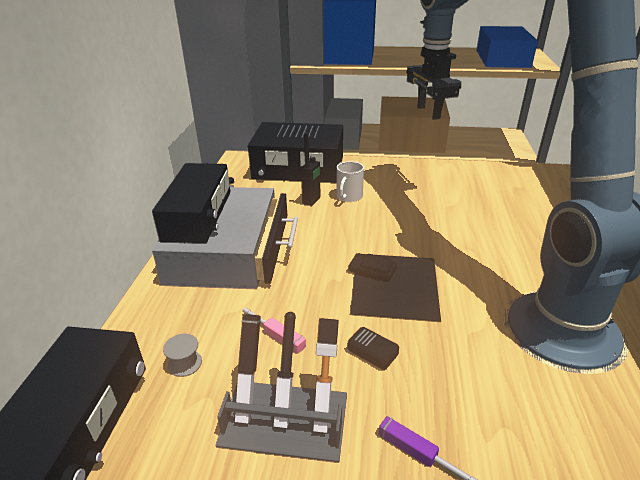

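The top view (image up = world +x, left = +y) shows the grey unit with its handle at (357,208). The stand is at (160,243), with tools at (173,210), (172,238) and (170,267), the last being the brush. Pink (240,220) and purple (145,335) decoys lie on the bench. In the side view the stand holds a thick handle (248,345), a slim round handle (288,345) and the brush (326,340). The thick one fits the description; I'll confirm it in a crop and measure.

```bash
cat > h.py <<'E'
import numpy as np,cv2
from bench import r
def cloud(d):
    K=d["intrinsics"];z=d["range_z"];v,u=np.mgrid[:480,:640]
    c=np.stack([(u-K[0,2])/K[0,0]*z,(v-K[1,2])/K[1,1]*z,z],-1)
    P=(c-d["t"])@d["R"]; P[z==0]=np.nan
    return P
def rect(P):  # min-area rect in xy
    return cv2.minAreaRect((P[:,:2]*1000).astype(np.float32))
E
python3 - <<'E'
from h import *
T=dict(np.load("pics/top0.npz"));S=dict(np.load("pics/side0.npz"))
P=cloud(T);Q=cloud(S)
np.set_printoptions(precision=4,suppress=True)
# cab top
m=np.zeros((480,640),bool);m[75:200,280:425]=1
m1=m&(abs(P[...,2]-.1)<.006);print("cabtop",rect(P[m1]),np.median(P[m1],0))
m=np.zeros((480,640),bool);m[192:222,320:392]=1
h=m&(P[...,2]>.05)&(P[...,2]<.085)
for p in [(357,213),(335,214),(380,212)]: print(p,P[p[1]-6:p[1]+5,p[0]][:,:])
m=np.zeros((480,640),bool);m[180:212,285:425]=1
f=m&(P[...,2]>.075)&(P[...,2]<.095);print("front",rect(P[f]))
# drivers
m=np.zeros((480,640),bool);m[195:290,125:200]=1
for lo,hi in [(.1,.3)]:
    k=m&(P[...,2]>.09);n,l,st,ce=cv2.connectedComponentsWithStats(k.astype(np.uint8))
    for i in range(1,n):
        if st[i,4]>20: print(st[i],np.nanmin(P[l==i],0),np.nanmax(P[l==i],0),np.median(P[l==i],0))
b=m&(P[...,2]>.004)&(P[...,2]<.014);print("base",rect(P[b]))
for n,(u,v) in dict(spool=(200,155),mug=(490,255),radio=(465,212),pink=(240,222),mic=(228,300),mouse=(332,295)).items(): print(n,P[v,u])
# side view tool clouds
m=np.zeros((480,640),bool);m[305:460,210:350]=1
k=m&(Q[...,2]>.1)&(Q[...,2]<.3);n,l,st,ce=cv2.connectedComponentsWithStats(k.astype(np.uint8))
for i in range(1,n):
    if st[i,4]>20: print(st[i],np.nanmin(Q[l==i],0),np.nanmax(Q[l==i],0))
a=cv2.resize(T["frame"][190:295,120:210],None,fx=4,fy=4,interpolation=2)
b=cv2.resize(S["frame"][300:465,210:355],None,fx=2.7,fy=2.7,interpolation=2)
o=np.zeros((450,800,3),np.uint8);o[:a.shape[0],:a.shape[1]]=a;o[:b.shape[0],400:400+b.shape[1]]=b[:450]
cv2.imwrite("pics/crop.png",o[:,:,::-1])
E
```

```text
cabtop ((757.8450317382812, -196.6461181640625), (250.89987182617188, 300.4576416015625), 3.175260305404663) [ 0.7205 -0.1955  0.0994]
(357, 213) [[ 0.6143 -0.2153 -0.0003]
 [ 0.6122 -0.2154 -0.0027]
 [ 0.6086 -0.215   0.0032]
 [ 0.6062 -0.215   0.0024]
 [ 0.5925 -0.2105  0.0692]
 [ 0.5898 -0.2104  0.0705]
 [ 0.5877 -0.2105  0.0685]
 [ 0.5863 -0.2109  0.0624]
 [ 0.5945 -0.2153 -0.0042]
 [ 0.5913 -0.215   0.    ]
 [ 0.5895 -0.2153 -0.0045]]
(335, 214) [[ 0.6133 -0.1601 -0.0081]
 [ 0.5983 -0.1582  0.0646]
 [ 0.5963 -0.1582  0.0619]
 [ 0.5937 -0.1582  0.063 ]
 [ 0.5909 -0.1581  0.0652]
 [ 0.5885 -0.1581  0.0648]
 [ 0.5855 -0.158   0.0685]
 [ 0.5839 -0.1581  0.0635]
 [ 0.5913 -0.1597  0.0016]
 [ 0.5888 -0.1597  0.0009]
 [ 0.5863 -0.1597  0.0006]]
(380, 212) [[ 0.6165 -0.2731  0.0007]
 [ 0.6148 -0.2736 -0.0046]
 [ 0.6116 -0.2731 -0.0005]
 [ 0.5977 -0.2658  0.0658]
 [ 0.5944 -0.2652  0.0708]
 [ 0.5932 -0.2659  0.0635]
 [ 0.5907 -0.2658  0.0643]
 [ 0.5888 -0.2662  0.0608]
 [ 0.5963 -0.2729 -0.0007]
 [ 0.5934 -0.2726  0.0016]
 [ 0.5907 -0.2725  0.0027]]
front ((628.0225219726562, -201.98789978027344), (70.00486755371094, 296.182373046875), 1.2016984224319458)
[159 203  28  16 332] [0.5724 0.1799 0.0903] [0.599  0.2568 0.1639] [0.5839 0.208  0.1417]
[162 233  24  11 177] [0.5123 0.1774 0.0913] [0.53   0.2475 0.1663] [0.5201 0.2069 0.1412]
[161 259  21  16 244] [0.4403 0.1838 0.0903] [0.4729 0.248  0.162 ] [0.4562 0.2063 0.1407]
base ((527.8378295898438, 273.2475891113281), (240.90036010742188, 185.85072326660156), 1.4773638248443604)
spool [0.7359 0.1718 0.0512]
mug [ 0.4913 -0.5418  0.0094]
radio [ 0.5806 -0.4535  0.1212]
pink [0.5731 0.0751 0.0268]
mic [0.382  0.1006 0.0333]
mouse [ 0.3934 -0.1504  0.042 ]
[281 312  15  53 545] [0.5134 0.1859 0.1   ] [0.5322 0.2457 0.1633]
[239 314  22  51 855] [0.5742 0.1837 0.1   ] [0.6017 0.2518 0.1601]
[316 318  23  49 823] [0.4412 0.1875 0.1001] [0.475  0.2438 0.1604]
```

View pics/crop.png

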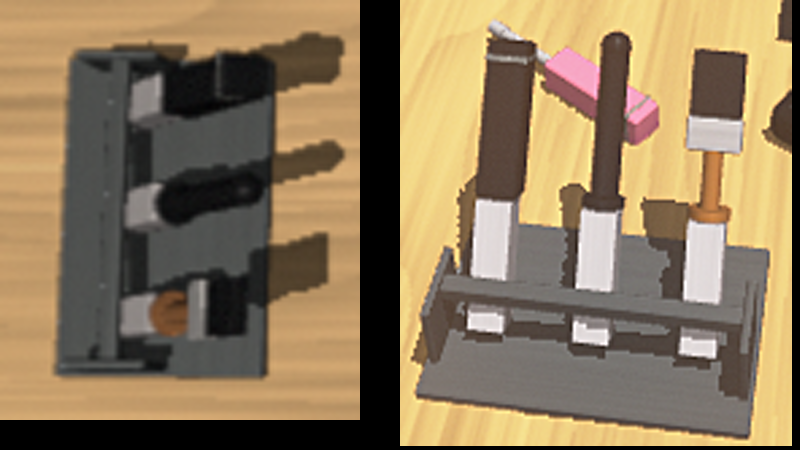

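The crop confirms it: the thick black square-edged handle, at crop (245,75) in top and (505,120) in side, is the driver. The slim round one is the screwdriver and the orange/white one is the brush. Next I'll fit yaws and precise positions and write a planning helper.

```bash
cat >> h.py <<'E'
from scipy.spatial.transform import Rotation as Ro
def goal(yaw,tilt=0.):  # tool down with yaw, then turned by tilt about tool y
    return Ro.from_euler('xyz',[np.pi,0,yaw])*Ro.from_rotvec([0,tilt,0])
def plan(*wps):
    """wps: (grasp point xyz, Rotation); prints per-leg travel (first tool axes) and twist"""
    s=r.read_state();p=s["tcp_pos"];R=Ro.from_euler('xyz',s["tool_rot"])
    print("t %.2f"%s["clock"],"tcp",p.round(4),"rot",s["tool_rot"].round(3),"grasp",(p+R.apply([0,0,.164])).round(4),"F",s["wrist_force"].round(1),"w %.1f"%(87*s["gripper_width"]),"q",s["joint_pos"].round(2))
    for g,Rg in wps:
        t=np.array(g)-Rg.apply([0,0,.164])
        print("  travel",(R.inv().apply(t-p)*1000).round(1),"in goal axes",(Rg.inv().apply(t-p)*1000).round(1),"twist",(R.inv()*Rg).as_rotvec().round(3)); p,R=t,Rg
E
python3 - <<'E'
from h import *
P=cloud(dict(np.load("pics/top0.npz")));Q=cloud(dict(np.load("pics/side0.npz")))
np.set_printoptions(precision=4,suppress=True)
for X,n in((P,"top"),(Q,"side")):
    m=(X[...,2]>.056)&(X[...,2]<.075)&(X[...,0]>.575)&(X[...,0]<.605)&(X[...,1]>-.29)&(X[...,1]<-.13)
    B=X[m];print(n,"bar",len(B),np.polyfit(B[:,1],B[:,0],1),B.min(0),B.max(0),B.mean(0))
    # cab roof: edges
    m=(abs(X[...,2]-.1)<.005)&(X[...,0]>.63)&(X[...,0]<.9)&(X[...,1]>-.4)&(X[...,1]<0);B=X[m]
    e=[];ys=np.arange(-.32,-.07,.01)
    for y in ys:
        s=B[abs(B[:,1]-y)<.005];e.append(s[:,0].min() if len(s) else np.nan)
    e=np.array(e);k=~np.isnan(e);print(" roof front edge",np.polyfit(ys[k],e[k],1),np.nanmedian(e),"y",np.percentile(B[:,1],[.3,99.7]))
    m=(X[...,2]>.08)&(X[...,2]<.092)&(X[...,0]>.58)&(X[...,0]<.65)&(X[...,1]>-.4)&(X[...,1]<0);B=X[m]
    if len(B)>20: print(" front top",np.polyfit(B[:,1],B[:,0],1),B.min(0),B.max(0))
    # tools: fit by height slices
    for lo,hi in((.565,.61),(.505,.54),(.43,.48)):
        m=(X[...,2]>.105)&(X[...,2]<.17)&(X[...,0]>lo)&(X[...,0]<hi)&(X[...,1]>.15)&(X[...,1]<.27);B=X[m]
        print(" tool",len(B),"x",np.percentile(B[:,0],[2,50,98]),"y",np.percentile(B[:,1],[1,99]),"dx/dy",np.polyfit(B[:,1],B[:,0],1)[0])
    m=(X[...,2]>.02)&(X[...,2]<.055)&(X[...,0]>.3)&(X[...,0]<.47)&(X[...,1]>-.25)&(X[...,1]<-.08);B=X[m];print(" mouse",np.percentile(B,[1,99],axis=0))
plan(([.591,-.212,.15],goal(1.5708)))
E
```

```text
top bar 268 [-0.0383  0.5827] [ 0.5816 -0.2707  0.0561] [ 0.6049 -0.1413  0.0741] [ 0.5905 -0.2031  0.0653]
 roof front edge [-0.0546  0.6461] 0.6566336780051132 y [-0.3481 -0.0442]
 front top [-0.0521  0.6218] [ 0.6166 -0.3497  0.08  ] [ 0.6498 -0.0534  0.0919]
 tool 290 x [0.5733 0.5837 0.5979] y [0.1806 0.2405] dx/dy -0.022867976812884556
 tool 151 x [0.5129 0.5201 0.5295] y [0.1778 0.2357] dx/dy 0.005712942895238745
 tool 227 x [0.4407 0.4564 0.4719] y [0.1846 0.2342] dx/dy 0.014281187021067497
 mouse [[ 0.3405 -0.1826  0.0203]
 [ 0.4423 -0.1118  0.0396]]
side bar 159 [-0.0348  0.5847] [ 0.5827 -0.2667  0.0581] [ 0.6048 -0.136   0.0688] [ 0.5914 -0.1925  0.064 ]
 roof front edge [-0.057   0.6476] 0.6596731257531745 y [-0.3449 -0.0377]
 front top [-0.0548  0.6218] [ 0.6181 -0.3498  0.08  ] [ 0.6478 -0.0518  0.0894]
 tool 781 x [0.5747 0.5854 0.6002] y [0.1897 0.2456] dx/dy 0.09430531656442022
 tool 498 x [0.5143 0.5216 0.5311] y [0.1871 0.24  ] dx/dy 0.02165432890730318
 tool 795 x [0.4422 0.4578 0.4736] y [0.192 0.236] dx/dy 0.004893475080389543
 mouse [[ 0.3415 -0.1774  0.0202]
 [ 0.442  -0.1066  0.0363]]
t 0.10 tcp [ 0.2602 -0.6226  0.4038] rot [-3.14   0.     0.396] grasp [ 0.2601 -0.6224  0.2398] F [-1.1 -0.  -1.2] w 87.0 q [ 1.15  0.47 -0.05  1.53  0.02  1.14 -0.08]
  travel [ 463.6 -251.2   90.2] in goal axes [410.6 330.8  89.8] twist [-0.002 -0.001 -1.175]
```

Cab yaw is about +0.053, with the bar centre near (0.591, -0.203, 0.062). I'll turn the tool to yaw 1.624 and go above the bar.

Emit:
arm_command(moves=[{"travel": [0,0,0],"twist": [0,0,-0.15],"jaw": 28},{"travel": [0,0,0],"twist": [0,0,-0.15],"jaw": 28},{"travel": [0,0,0],"twist": [0,0,-0.15],"jaw": 28},{"travel": [0,0,0],"twist": [0,0,-0.15],"jaw": 28},{"travel": [0,0,0],"twist": [0,0,-0.15],"jaw": 28}])

```text
clock: 0.6
tcp_pos: [0.2602, -0.6227, 0.4041]
tool_rot: [-3.141, -0.001, 1.152]
wrist_force: [0.2, -0.0, -1.3]
gripper_width: 0.63
```

Emit:
arm_command(moves=[{"travel": [0,0,0],"twist": [0,0,-0.15],"jaw": 28},{"travel": [0,0,0],"twist": [0,0,-0.15],"jaw": 28},{"travel": [0,0,0],"twist": [0,0,-0.15],"jaw": 28},{"travel": [0,0,0],"twist": [0,0,-0.03],"jaw": 28}])

```text
clock: 1.0
tcp_pos: [0.26, -0.6228, 0.4041]
tool_rot: [-3.142, -0.001, 1.627]
wrist_force: [-1.0, -0.4, -0.6]
gripper_width: 0.337
```

Emit:
arm_command(moves=[{"travel": [33,29,0],"twist": [0,0,0],"jaw": 28},{"travel": [33,29,0],"twist": [0,0,0],"jaw": 28},{"travel": [33,29,0],"twist": [0,0,0],"jaw": 28},{"travel": [33,29,0],"twist": [0,0,0],"jaw": 28},{"travel": [33,29,0],"twist": [0,0,0],"jaw": 28}])

```text
clock: 1.5
tcp_pos: [0.3968, -0.4485, 0.4046]
tool_rot: [-3.141, -0.0, 1.623]
wrist_force: [1.4, -0.5, -0.1]
gripper_width: 0.321
```

Emit:
arm_command(moves=[{"travel": [33,29,0],"twist": [0,0,0],"jaw": 28},{"travel": [33,29,0],"twist": [0,0,0],"jaw": 28},{"travel": [33,29,10],"twist": [0,0,0],"jaw": 28},{"travel": [33,29,10],"twist": [0,0,0],"jaw": 28},{"travel": [33,29,10],"twist": [0,0,0],"jaw": 28}])

```text
clock: 2.0
tcp_pos: [0.5324, -0.2759, 0.3744]
tool_rot: [-3.142, 0.0, 1.623]
wrist_force: [0.6, -0.6, 0.1]
gripper_width: 0.32
```

```bash
python3 - <<'E'
from h import *
plan(([.591,-.203,.12],goal(1.624)))
E
```

```text
t 2.00 tcp [ 0.5324 -0.2759  0.3744] rot [-3.142  0.     1.623] grasp [ 0.5324 -0.276   0.2104] F [ 0.6 -0.6  0.1] w 27.8 q [ 0.75  0.41 -0.45  1.73  0.2   1.04  0.28]
  travel [69.8 62.3 90.4] in goal axes [69.7 62.4 90.4] twist [-0.     0.    -0.001]
```

Emit:
arm_command(moves=[{"travel": [35,31,20],"twist": [0,0,0],"jaw": 28},{"travel": [35,31,20],"twist": [0,0,0],"jaw": 28},{"travel": [0,0,40],"twist": [0,0,0],"jaw": 28},{"travel": [0,0,10],"twist": [0,0,0],"jaw": 28},{"travel": [0,0,0],"twist": [0,0,0],"jaw": 28}])

```text
clock: 2.5
tcp_pos: [0.5877, -0.2063, 0.2834]
tool_rot: [-3.137, -0.001, 1.623]
wrist_force: [0.2, 1.2, 0.9]
gripper_width: 0.32
```

```bash
python3 - <<'E'
from h import *
plan(([.591,-.203,.068],goal(1.624)))
d=r.get_image("wrist");cv2.imwrite("pics/w1.png",d["frame"][:,:,::-1])
E
```

```text
t 2.50 tcp [ 0.5877 -0.2063  0.2834] rot [-3.137e+00 -1.000e-03  1.623e+00] grasp [ 0.5869 -0.2062  0.1194] F [0.2 1.2 0.9] w 27.9 q [ 0.58  0.55 -0.43  1.76  0.28  0.9   0.08]
  travel [ 3.1  3.7 51.4] in goal axes [ 3.1  3.5 51.4] twist [-0.005 -0.001 -0.001]
```

View pics/w1.png

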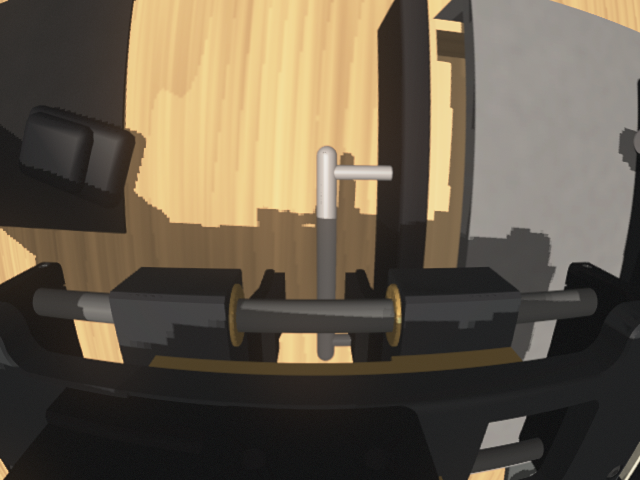

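The wrist view shows the bar (326,150–355) between the two fingers (about 270 and 365), and it needs a few mm towards the front. I'll correct that, descend and grip.

Emit:
arm_command(moves=[{"travel": [3,3.5,12],"twist": [-0.005,0,0],"jaw": 28},{"travel": [0,0,20],"twist": [0,0,0],"jaw": 28},{"travel": [0,0,19],"twist": [0,0,0],"jaw": 28},{"travel": [0,0,0],"twist": [0,0,0],"jaw": 0},{"travel": [0,0,0],"twist": [0,0,0],"jaw": 0}], force=25)

```text
clock: 3.05
tcp_pos: [0.5926, -0.2027, 0.2353]
tool_rot: [3.135, 0.001, 1.624]
wrist_force: [-0.4, -0.4, 0.9]
gripper_width: 0.212
```

Emit:
arm_command(moves=[{"travel": [0,0,0],"twist": [0,0,0],"jaw": 0},{"travel": [0,0,0],"twist": [0,0,0],"jaw": 0}])

```text
clock: 3.25
tcp_pos: [0.5927, -0.2025, 0.2359]
tool_rot: [3.134, 0.001, 1.625]
wrist_force: [0.4, -0.1, 2.0]
gripper_width: 0.117
```

```bash
python3 - <<'E'
from h import *
plan(([.591,-.203,.068],goal(1.624)))
E
```

```text
t 3.25 tcp [ 0.5927 -0.2025  0.2359] rot [3.134e+00 1.000e-03 1.625e+00] grasp [ 0.5939 -0.2026  0.0719] F [ 0.4 -0.1  2. ] w 10.1 q [ 0.56  0.61 -0.41  1.78  0.32  0.81  0.05]
  travel [-0.4 -1.8  3.9] in goal axes [-0.4 -1.7  3.9] twist [0.007 0.001 0.001]
```

Emit:
arm_command(moves=[{"travel": [0,-15,0],"twist": [0,0,0],"jaw": 0},{"travel": [0,-30,0],"twist": [0,0,0],"jaw": 0},{"travel": [0,-30,0],"twist": [0,0,0],"jaw": 0},{"travel": [0,-30,0],"twist": [0,0,0],"jaw": 0},{"travel": [0,-25,0],"twist": [0,0,0],"jaw": 0}])

```text
clock: 3.75
tcp_pos: [0.4628, -0.2095, 0.2358]
tool_rot: [3.131, 0.002, 1.626]
wrist_force: [2.0, -0.4, 3.8]
gripper_width: 0.118
```

Emit:
arm_command(moves=[{"travel": [0,-12,0],"twist": [0,0,0],"jaw": 0},{"travel": [0,0,0],"twist": [0,0,0],"jaw": 0}])

```text
clock: 3.95
tcp_pos: [0.4499, -0.2102, 0.2358]
tool_rot: [3.135, 0.002, 1.625]
wrist_force: [-0.6, 0.9, 6.4]
gripper_width: 0.115
```

```bash
python3 - <<'E'
from h import *
plan()
E
```

```text
t 3.95 tcp [ 0.4499 -0.2102  0.2358] rot [3.135e+00 2.000e-03 1.625e+00] grasp [ 0.4511 -0.2106  0.0718] F [-0.6  0.9  6.4] w 10.0 q [ 0.7   0.45 -0.43  2.09  0.3   0.66  0.12]
```

The drawer is about 0.157 m out. I'll release, lift, and refine the driver pose while checking the amplifier on the left for clearance.

Emit:
arm_command(moves=[{"travel": [0,0,0],"twist": [0,0,0],"jaw": 28},{"travel": [0,0,0],"twist": [0,0,0],"jaw": 28},{"travel": [0,0,-20],"twist": [0,0,0],"jaw": 28},{"travel": [0,0,-45],"twist": [0,0,0],"jaw": 45},{"travel": [0,0,-45],"twist": [0,0,0],"jaw": 45}])

```text
clock: 4.45
tcp_pos: [0.4498, -0.2097, 0.3444]
tool_rot: [3.138, -0.002, 1.626]
wrist_force: [1.1, -0.9, 0.7]
gripper_width: 0.425
```

Emit:
arm_command(moves=[{"travel": [0,0,-45],"twist": [0,0,0],"jaw": 45},{"travel": [0,0,-30],"twist": [0,0,0],"jaw": 45}])

```text
clock: 4.65
tcp_pos: [0.4501, -0.2096, 0.4222]
tool_rot: [3.133, 0.002, 1.626]
wrist_force: [-0.0, -0.3, -0.3]
gripper_width: 0.502
```

```bash
python3 - <<'E'
from h import *
np.set_printoptions(precision=4,suppress=True)
D=r.get_image("top");np.savez("pics/top1.npz",**D);cv2.imwrite("pics/top1.png",D["frame"][:,:,::-1])
S=r.get_image("side");np.savez("pics/side1.npz",**S)
n=np.array([0,.819,.574])
for X in(cloud(D),cloud(S)):
    m=(X[...,2]>.1)&(X[...,2]<.17)&(X[...,0]>.565)&(X[...,0]<.61)&(X[...,1]>.15)&(X[...,1]<.27);B=X[m]
    off=B@n; print("driver",len(B),"plane pct",np.percentile(off,[2,20,50,80,98]),"along",np.percentile(B@[0,-.574,.819],[1,99]),"x",np.percentile(B[:,0],[1,99]))
    m=(X[...,2]>.1)&(X[...,2]<.5)&(X[...,1]>.3)&(X[...,1]<.8)&(X[...,0]<.72);B=X[m]
    print("left amp y min",np.percentile(B[:,1],.5),"x",np.percentile(B[:,0],[1,99]),"z",np.percentile(B[:,2],99))
    m=(X[...,2]>.056)&(X[...,2]<.075)&(X[...,0]>.42)&(X[...,0]<.465)&(X[...,1]>-.3)&(X[...,1]<-.12);B=X[m];print("bar",len(B),np.median(B,0) if len(B) else'')
    m=(X[...,2]>.08)&(X[...,2]<.092)&(X[...,0]>.46)&(X[...,0]<.53)&(X[...,1]>-.4)&(X[...,1]<0);B=X[m]
    print("front",len(B),np.polyfit(B[:,1],B[:,0],1) if len(B)>9 else '',B.min(0),B.max(0))
# expected driver plane: grip (.,.2175,.1193)
print("exp plane",n@[0,.2175,.1193]+.013)
plan(([.5865,.2175+.08*.819,.1193+.08*.574],goal(1.58,-.96)))
E
```

```text
driver 309 plane pct [0.2319 0.2401 0.2532 0.2574 0.2602] along [-0.0576  0.0213] x [0.5732 0.5986]
left amp y min 0.5019116237891919 x [0.3412 0.6924] z 0.19353402842114617
bar 84 [ 0.4474 -0.1645  0.0656]
front 368 [-0.0472  0.4821] [ 0.4766 -0.3583  0.0801] [ 0.5267 -0.0657  0.0918]
driver 855 plane pct [0.2383 0.2557 0.2586 0.2606 0.2628] along [-0.0607  0.0148] x [0.5747 0.6007]Traceback (most recent call last):
  File "<stdin>", line 10, in <module>
    return _quantile_unchecked(
        a, q, axis, out, overwrite_input, method, keepdims, weights)
    return _ureduce(a,
                    func=_quantile_ureduce_func,
    ...<5 lines>...
                    overwrite_input=overwrite_input,
                    method=method)
    r = func(a, **kwargs)
    result = _quantile(arr,
                       quantiles=q,
    ...<2 lines>...
                       out=out,
                       weights=wgt)
    slices_having_nans = np.isnan(arr[-1, ...])
                                  ~~~^^^^^^^^^
IndexError: index -1 is out of bounds for axis 0 with size 0
```

View pics/top1.png

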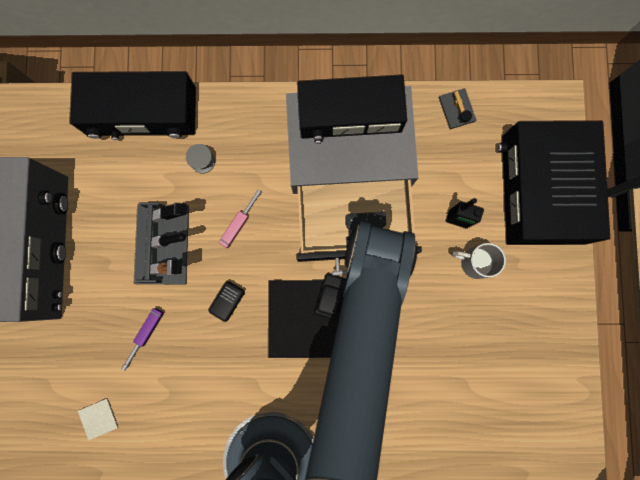

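The top view shows the drawer open (floor at px 300–410, 185–250) with everything else undisturbed. The driver plane fits the expected pose (offset 0.2575/0.260 against 0.2596). I'll traverse high to the stand.

Emit:
arm_command(moves=[{"travel": [43,12,0],"twist": [0,0,0],"jaw": 45},{"travel": [43,12,0],"twist": [0,0,0],"jaw": 45},{"travel": [43,12,0],"twist": [0,0,0],"jaw": 45},{"travel": [43,12,0],"twist": [0,0,0],"jaw": 45},{"travel": [43,12,0],"twist": [0,0,0],"jaw": 45}])

```text
clock: 5.25
tcp_pos: [0.4975, 0.0097, 0.4182]
tool_rot: [3.138, 0.0, 1.626]
wrist_force: [0.5, -0.1, 1.3]
gripper_width: 0.515
```

Emit:
arm_command(moves=[{"travel": [43,12,0],"twist": [0,0,0],"jaw": 45},{"travel": [43,12,0],"twist": [0,0,0],"jaw": 45},{"travel": [43,12,0],"twist": [0,0,0],"jaw": 45},{"travel": [43,12,0],"twist": [0,0,0],"jaw": 45},{"travel": [43,12,0],"twist": [0,0,0],"jaw": 45}])

```text
clock: 5.75
tcp_pos: [0.5458, 0.2277, 0.418]
tool_rot: [3.138, 0.001, 1.626]
wrist_force: [1.1, -0.3, 1.4]
gripper_width: 0.519
```

Emit:
arm_command(moves=[{"travel": [43,12,0],"twist": [0,0,0],"jaw": 45},{"travel": [43,12,0],"twist": [0,0,0.046],"jaw": 45},{"travel": [0,0,0],"twist": [0,-0.14,0],"jaw": 45},{"travel": [0,0,0],"twist": [0,-0.14,0],"jaw": 45},{"travel": [0,0,0],"twist": [0,-0.14,0],"jaw": 45}])

```text
clock: 6.25
tcp_pos: [0.5649, 0.3138, 0.418]
tool_rot: [3.137, 0.426, 1.579]
wrist_force: [-0.0, -0.2, 0.3]
gripper_width: 0.519
```

```bash
python3 - <<'E'
from h import *
plan(([.5868,.2175+.04*.819,.1193+.04*.574],goal(1.58,-.96)))
E
```

```text
t 6.25 tcp [0.5649 0.3138 0.418 ] rot [3.137 0.426 1.579] grasp [0.5661 0.246  0.2687] F [-0.  -0.2  0.3] w 45.1 q [-0.26  0.53 -0.56  1.51  0.57  1.52 -0.93]
  travel [139.4  20.7 136.4] in goal axes [189.3  21.4  46.4] twist [ 0.003 -0.534 -0.002]
```

Emit:
arm_command(moves=[{"travel": [0,0,0],"twist": [0,-0.1335,0],"jaw": 45},{"travel": [0,0,0],"twist": [0,-0.1335,0],"jaw": 45},{"travel": [0,0,0],"twist": [0,-0.1335,0],"jaw": 45},{"travel": [0,0,0],"twist": [0,-0.1335,0],"jaw": 45},{"travel": [38,5,0],"twist": [0,0,0],"jaw": 45}])

```text
clock: 6.75
tcp_pos: [0.5704, 0.3347, 0.39]
tool_rot: [3.124, 0.957, 1.564]
wrist_force: [0.3, 0.7, -0.2]
gripper_width: 0.518
```

Emit:
arm_command(moves=[{"travel": [38,5,0],"twist": [0,0,0],"jaw": 45},{"travel": [38,5,0],"twist": [0,0,0],"jaw": 45},{"travel": [38,5,0],"twist": [0,0,0],"jaw": 45},{"travel": [30,0,0],"twist": [0,0,0],"jaw": 45},{"travel": [0,0,0],"twist": [0,0,0],"jaw": 45}])

```text
clock: 7.25
tcp_pos: [0.5828, 0.4206, 0.2647]
tool_rot: [-3.136, 0.957, 1.589]
wrist_force: [-0.6, -0.2, -0.5]
gripper_width: 0.519
```

```bash
python3 - <<'E'
from h import *
plan(([.5868,.2175+.04*.819,.1193+.04*.574],goal(1.58,-.96)))
d=r.get_image("wrist");S=r.get_image("side")["frame"][150:450,150:450]
cv2.imwrite("pics/w2.png",np.hstack([cv2.resize(d["frame"],(400,300)),cv2.resize(S,(300,300))])[:,:,::-1])
E
```

```text
t 7.25 tcp [0.5828 0.4206 0.2647] rot [-3.136  0.957  1.589] grasp [0.5842 0.2866 0.1703] F [-0.6 -0.2 -0.5] w 45.1 q [-0.55  0.86 -0.42  1.35  0.83  1.86 -1.1 ]
  travel [ 2.5  2.4 45.8] in goal axes [ 2.6  2.5 45.8] twist [ 0.001 -0.003  0.005]
```

View pics/w2.png

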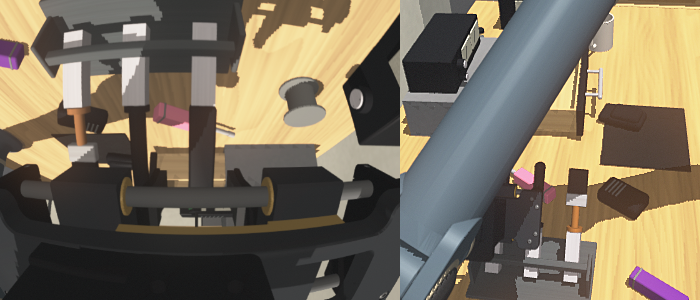

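The wrist view shows the square handle (203,150) between the fingers (150/240), with the screwdriver (137,130) outside the left finger. I'll advance in two steps.

Emit:
arm_command(moves=[{"travel": [2.5,2.5,20],"twist": [0,0,0.005],"jaw": 45},{"travel": [0,0,24],"twist": [0,0,0],"jaw": 45},{"travel": [0,0,0],"twist": [0,0,0],"jaw": 45}])

```text
clock: 7.65
tcp_pos: [0.5892, 0.3801, 0.2439]
tool_rot: [3.124, 0.958, 1.558]
wrist_force: [0.2, -1.6, 0.0]
gripper_width: 0.516
```

```bash
python3 - <<'E'
from h import *
plan(([.5868,.2175+.008*.819,.1193+.008*.574],goal(1.58,-.96)))
E
```

```text
t 7.65 tcp [0.5892 0.3801 0.2439] rot [3.124 0.958 1.558] grasp [0.5903 0.2459 0.1496] F [ 0.2 -1.6  0. ] w 44.9 q [-0.5   0.86 -0.41  1.43  0.85  1.79 -1.13]
  travel [ 8.7 -3.9 32.7] in goal axes [ 8.9 -3.8 32.6] twist [-0.001 -0.002 -0.013]
```

Emit:
arm_command(moves=[{"travel": [8,-3,10],"twist": [0,0,-0.01],"jaw": 45},{"travel": [0,0,11],"twist": [0,0,0],"jaw": 45},{"travel": [0,0,10],"twist": [0,0,0],"jaw": 45},{"travel": [0,0,0],"twist": [0,0,0],"jaw": 45}])

```text
clock: 8.05
tcp_pos: [0.5853, 0.3621, 0.2183]
tool_rot: [3.141, 0.956, 1.581]
wrist_force: [-0.1, -0.1, 0.2]
gripper_width: 0.516
```

```bash
python3 - <<'E'
from h import *
plan(([.5868,.2175+.008*.819,.1193+.008*.574],goal(1.58,-.96)))
E
```

```text
t 8.05 tcp [0.5853 0.3621 0.2183] rot [3.141 0.956 1.581] grasp [0.5868 0.2281 0.1237] F [-0.1 -0.1  0.2] w 44.9 q [-0.48  0.87 -0.41  1.48  0.86  1.74 -1.14]
  travel [-1.8  0.2  3.2] in goal axes [-1.8  0.2  3.2] twist [ 0.001 -0.004  0.001]
```

Emit:
arm_command(moves=[{"travel": [-1.5,0,3],"twist": [0,0,0],"jaw": 45},{"travel": [0,0,0],"twist": [0,0,0],"jaw": 15},{"travel": [0,0,0],"twist": [0,0,0],"jaw": 15},{"travel": [0,0,0],"twist": [0,0,0],"jaw": 15},{"travel": [0,0,0],"twist": [0,0,0],"jaw": 15}], force=40)

```text
clock: 8.55
tcp_pos: [0.5852, 0.3606, 0.2189]
tool_rot: [3.139, 0.954, 1.581]
wrist_force: [0.8, 2.1, 0.4]
gripper_width: 0.307
```

Emit:
arm_command(moves=[{"travel": [0,0,0],"twist": [0,0,0],"jaw": 15},{"travel": [0,0,0],"twist": [0,0,0],"jaw": 15},{"travel": [-10,0,0],"twist": [0,0,0],"jaw": 15},{"travel": [-15,0,0],"twist": [0,0,0],"jaw": 15}])

```text
clock: 8.95
tcp_pos: [0.5848, 0.3457, 0.2385]
tool_rot: [-3.14, 0.954, 1.585]
wrist_force: [-0.3, -0.8, -1.4]
gripper_width: 0.298
```

```bash
python3 - <<'E'
from h import *
plan(([.5868,.2175+.008*.819-.09*.574,.1193+.008*.574+.09*.819],goal(1.58,-.96)))
E
```

```text
t 8.95 tcp [0.5848 0.3457 0.2385] rot [-3.14   0.954  1.585] grasp [0.5864 0.212  0.1436] F [-0.3 -0.8 -1.4] w 25.9 q [-0.46  0.83 -0.41  1.5   0.86  1.74 -1.12]
  travel [-65.9   0.2   1. ] in goal axes [-65.9   0.4   1.4] twist [ 0.002 -0.006  0.003]
```

Emit:
arm_command(moves=[{"travel": [-22,0,0],"twist": [0,0,0],"jaw": 15},{"travel": [-22,0,0],"twist": [0,0,0],"jaw": 15},{"travel": [-22,0,0],"twist": [0,0,0],"jaw": 15},{"travel": [-25,0,0],"twist": [0,0,0],"jaw": 15},{"travel": [-40,0,0],"twist": [0,0,0],"jaw": 15}])

```text
clock: 9.45
tcp_pos: [0.5853, 0.2691, 0.3457]
tool_rot: [-3.137, 0.954, 1.587]
wrist_force: [0.7, 0.2, -1.9]
gripper_width: 0.298
```

Emit:
arm_command(moves=[{"travel": [-40,0,0],"twist": [0,0,0],"jaw": 15},{"travel": [-40,0,0],"twist": [0,0,0],"jaw": 15},{"travel": [-40,0,0],"twist": [0,0,0],"jaw": 15},{"travel": [-30,0,0],"twist": [0,0,0],"jaw": 15},{"travel": [0,0,0],"twist": [0,0.08,0],"jaw": 15}])

```text
clock: 9.95
tcp_pos: [0.5868, 0.1796, 0.4727]
tool_rot: [3.131, 0.873, 1.568]
wrist_force: [0.4, 0.7, -1.4]
gripper_width: 0.298
```

Emit:
arm_command(moves=[{"travel": [0,0,0],"twist": [0,0.1,0],"jaw": 15},{"travel": [0,0,0],"twist": [0,0.1,0],"jaw": 15},{"travel": [0,0,0],"twist": [0,0.1,0],"jaw": 15},{"travel": [0,0,0],"twist": [0,0.1,0],"jaw": 15},{"travel": [0,0,0],"twist": [0,0.1,0],"jaw": 15}])

```text
clock: 10.45
tcp_pos: [0.5862, 0.1821, 0.4688]
tool_rot: [3.141, 0.371, 1.581]
wrist_force: [0.1, -0.1, -1.6]
gripper_width: 0.298
```

```bash
python3 - <<'E'
from h import *
# drawer: handle (.451,-.2106); floor centre = handle + .153*cabx
cx=np.array([np.cos(.053),np.sin(.053),0]);fc=np.array([.451,-.2106,.022])+.153*cx
print("floor centre",fc)
g=fc-.055*cx; print("place xy",g)
plan(([g[0],g[1],.25],goal(1.624)))
d=r.get_image("side");cv2.imwrite("pics/s3.png",d["frame"][:,:,::-1])
E
```

```text
floor centre [ 0.60378516 -0.2024948   0.022     ]
place xy [ 0.54886239 -0.20540843  0.022     ]
t 10.45 tcp [0.5862 0.1821 0.4688] rot [3.141 0.371 1.581] grasp [0.5869 0.1226 0.316 ] F [ 0.1 -0.1 -1.6] w 25.9 q [-0.06  0.4  -0.53  1.56  0.51  1.46 -0.68]
  travel [-340.8  -41.5  191.5] in goal axes [-385.   -57.9   54.8] twist [-0.007  0.371 -0.042]
```

View pics/s3.png

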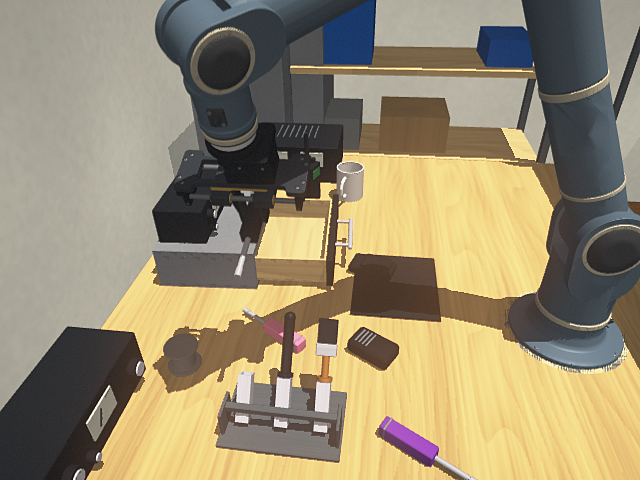

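The side view shows the driver held (shaft at 240,260), the other two tools still in the stand, and the drawer open. I'll level it and move over the drawer.

Emit:
arm_command(moves=[{"travel": [0,0,0],"twist": [0,0.124,0],"jaw": 15},{"travel": [0,0,0],"twist": [0,0.124,0],"jaw": 15},{"travel": [0,0,0],"twist": [0,0.123,0],"jaw": 15},{"travel": [0,0,0],"twist": [0,0,-0.042],"jaw": 15},{"travel": [-40,-6,0],"twist": [0,0,0],"jaw": 15}])

```text
clock: 11.0
tcp_pos: [0.5814, 0.1467, 0.4687]
tool_rot: [-3.141, 0.001, 1.634]
wrist_force: [-0.1, -0.9, -1.9]
gripper_width: 0.292
```

Emit:
arm_command(moves=[{"travel": [-40,-6,0],"twist": [0,0,0],"jaw": 15},{"travel": [-40,-6,0],"twist": [0,0,0],"jaw": 15},{"travel": [-40,-6,0],"twist": [0,0,0],"jaw": 15},{"travel": [-40,-6,0],"twist": [0,0,0],"jaw": 15},{"travel": [-40,-6,0],"twist": [0,0,0],"jaw": 15}])

```text
clock: 11.5
tcp_pos: [0.5624, -0.0606, 0.469]
tool_rot: [-3.14, 0.006, 1.625]
wrist_force: [0.3, -0.7, -2.6]
gripper_width: 0.299
```

Emit:
arm_command(moves=[{"travel": [-40,-6,10],"twist": [0,0,0],"jaw": 15},{"travel": [-40,-6,20],"twist": [0,0,0],"jaw": 15},{"travel": [-40,-6,20],"twist": [0,0,0],"jaw": 15},{"travel": [-40,-6,20],"twist": [0,0,0],"jaw": 15},{"travel": [0,0,0],"twist": [0,0,0],"jaw": 15}])

```text
clock: 12.0
tcp_pos: [0.5449, -0.2277, 0.3958]
tool_rot: [-3.132, 0.006, 1.614]
wrist_force: [-0.8, -0.9, -2.8]
gripper_width: 0.3
```

```bash
python3 - <<'E'
from h import *
np.set_printoptions(precision=4,suppress=True)
plan(([.550,-.230,.14],goal(1.624)))
d=r.get_image("side");X=cloud(d)
# held driver points: shaft/handle in the side view
g=X[(X[...,2]>.08)&(X[...,2]<.3)&(X[...,1]>-.19)&(X[...,1]<-.04)&(X[...,0]>.5)&(X[...,0]<.6)]
for y in np.arange(-.18,-.05,.02):
    s=g[abs(g[:,1]-y)<.01]
    if len(s): print(round(y,2),len(s),np.median(s,0),s[:,2].min())
t=cloud(r.get_image("top"))
B=t[(t[...,2]>.08)&(t[...,2]<.092)&(t[...,0]>.46)&(t[...,0]<.53)&(t[...,1]>-.4)&(t[...,1]<0)]
if len(B):print("front",np.polyfit(B[:,1],B[:,0],1))
cv2.imwrite("pics/s4.png",cv2.resize(d["frame"][100:320,120:420],None,fx=2.5,fy=2.5)[:,:,::-1])
E
```

```text
t 12.00 tcp [ 0.5449 -0.2277  0.3958] rot [-3.132  0.006  1.614] grasp [ 0.5434 -0.2288  0.2318] F [-0.8 -0.9 -2.8] w 26.1 q [ 0.68  0.38 -0.47  1.73  0.2   1.08  0.19]
  travel [-2.   5.9 91.7] in goal axes [-2.6  4.9 91.8] twist [-0.01   0.006 -0.01 ]
-0.18 200 [ 0.5468 -0.1815  0.2337] 0.2109249039463165
-0.16 14 [ 0.5402 -0.1597  0.2268] 0.22424100080921483
-0.14 18 [ 0.5399 -0.1415  0.2278] 0.22408749461952923
-0.12 18 [ 0.5394 -0.1189  0.2294] 0.22400671105723646
-0.1 22 [ 0.5402 -0.1076  0.2271] 0.22206755769257494
front [-0.0593  0.4803]
```

View pics/s4.png

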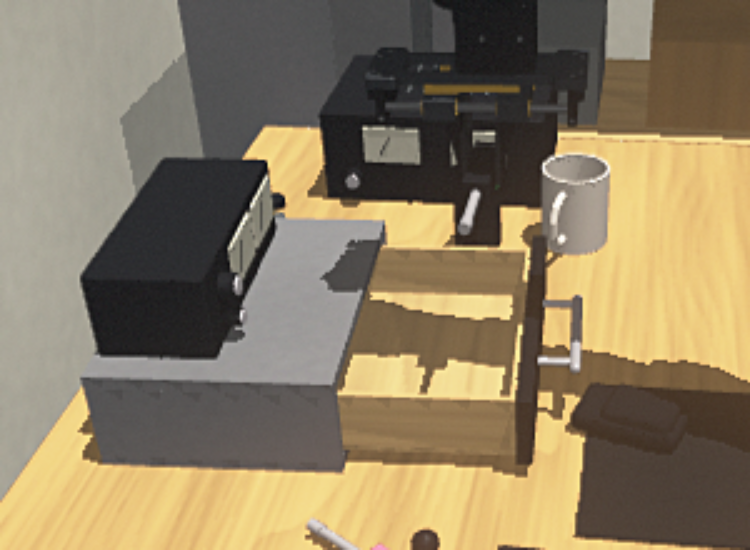

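The side crop shows the driver held horizontally (shaft at 470,210) over the open drawer. Measured shaft height is constant along its length and the axis lies about 8 mm below the grasp point, as planned. Lowering.

Emit:
arm_command(moves=[{"travel": [-2,5,30],"twist": [-0.01,0.005,-0.01],"jaw": 15},{"travel": [0,0,30],"twist": [0,0,0],"jaw": 15},{"travel": [0,0,30],"twist": [0,0,0],"jaw": 15},{"travel": [0,0,0],"twist": [0,0,0],"jaw": 15}])

```text
clock: 12.5
tcp_pos: [0.553, -0.2194, 0.3063]
tool_rot: [3.139, -0.005, 1.638]
wrist_force: [-1.2, -0.1, -2.1]
gripper_width: 0.298
```

```bash
python3 - <<'E'
from h import *
plan(([.550,-.230,.055],goal(1.624)))
E
```

```text
t 12.50 tcp [ 0.553  -0.2194  0.3063] rot [ 3.139 -0.005  1.638] grasp [ 0.5534 -0.2185  0.1423] F [-1.2 -0.1 -2.1] w 25.9 q [ 0.65  0.48 -0.45  1.81  0.25  0.91  0.15]
  travel [-10.8  -4.   87.3] in goal axes [-10.4  -3.6  87.3] twist [ 0.003 -0.005  0.014]
```

Emit:
arm_command(moves=[{"travel": [-6,-3,25],"twist": [0,-0.005,0.012],"jaw": 15},{"travel": [0,0,25],"twist": [0,0,0],"jaw": 15},{"travel": [0,0,20],"twist": [0,0,0],"jaw": 15},{"travel": [0,0,10],"twist": [0,0,0],"jaw": 15},{"travel": [0,0,0],"twist": [0,0,0],"jaw": 15}])

```text
clock: 13.0
tcp_pos: [0.553, -0.2268, 0.2296]
tool_rot: [3.131, 0.003, 1.624]
wrist_force: [-0.6, 0.8, -1.8]
gripper_width: 0.295
```

```bash
python3 - <<'E'
from h import *
plan(([.550,-.220,.043],goal(1.624)))
E
```

```text
t 13.00 tcp [ 0.553  -0.2268  0.2296] rot [3.131e+00 3.000e-03 1.624e+00] grasp [ 0.5547 -0.2271  0.0657] F [-0.6  0.8 -1.8] w 25.7 q [ 0.62  0.58 -0.41  1.86  0.32  0.76  0.09]
  travel [ 7.  -2.9 22.6] in goal axes [ 6.9 -2.7 22.6] twist [0.01  0.003 0.   ]
```

Emit:
arm_command(moves=[{"travel": [0,-4,6],"twist": [0.008,0.003,0],"jaw": 15},{"travel": [0,0,6],"twist": [0,0,0],"jaw": 15},{"travel": [0,0,6],"twist": [0,0,0],"jaw": 15},{"travel": [0,0,0],"twist": [0,0,0],"jaw": 15}])

```text
clock: 13.4
tcp_pos: [0.5489, -0.2279, 0.2112]
tool_rot: [3.139, 0.0, 1.623]
wrist_force: [-0.6, -0.2, -0.9]
gripper_width: 0.297
```

```bash
python3 - <<'E'
from h import *
plan(([.550,-.220,.043],goal(1.624)))
E
```

```text
t 13.40 tcp [ 0.5489 -0.2279  0.2112] rot [3.139 0.    1.623] grasp [ 0.5494 -0.2279  0.0472] F [-0.6 -0.2 -0.9] w 25.9 q [ 0.61  0.6  -0.39  1.87  0.33  0.73  0.09]
  travel [7.8 1.5 4.2] in goal axes [7.8 1.5 4.2] twist [ 0.003  0.    -0.001]
```

Emit:
arm_command(moves=[{"travel": [0,0,2],"twist": [0,0,0],"jaw": 15},{"travel": [0,0,1.5],"twist": [0,0,0],"jaw": 15},{"travel": [0,0,0],"twist": [0,0,0],"jaw": 15}])

```text
clock: 13.7
tcp_pos: [0.5501, -0.2271, 0.2094]
tool_rot: [3.135, 0.0, 1.623]
wrist_force: [0.1, 2.0, 7.6]
gripper_width: 0.299
```

```bash
python3 - <<'E'
from h import *
plan(([.550,-.220,.043],goal(1.624)))
S=r.get_image("side");X=cloud(S)
g=X[(X[...,2]>.024)&(X[...,2]<.1)&(X[...,1]>-.17)&(X[...,1]<-.08)&(X[...,0]>.525)&(X[...,0]<.57)]
for y in np.arange(-.17,-.09,.02):
    s=g[abs(g[:,1]-y)<.01]
    if len(s): print(round(y,2),len(s),np.median(s,0).round(4),s[:,2].max().round(4))
E
```

```text
t 13.70 tcp [ 0.5501 -0.2271  0.2094] rot [3.135 0.    1.623] grasp [ 0.5511 -0.2272  0.0454] F [0.1 2.  7.6] w 26.0 q [ 0.61  0.61 -0.39  1.87  0.33  0.72  0.08]
  travel [7.1 0.2 2.4] in goal axes [7.1 0.3 2.4] twist [ 0.006  0.    -0.001]
-0.17 10 [ 0.5466 -0.1642  0.0369] 0.0384
-0.15 19 [ 0.5448 -0.148   0.037 ] 0.0401
-0.13 9 [ 0.5452 -0.1346  0.0366] 0.0398
```

Contact reads 7.6 N and the shaft axis is at about z 0.0355, level, matching 0.035 for a driver lying flat on the floor. I'll release and lift.

Emit:
arm_command(moves=[{"travel": [0,0,0],"twist": [0,0,0],"jaw": 36},{"travel": [0,0,0],"twist": [0,0,0],"jaw": 36},{"travel": [0,0,0],"twist": [0,0,0],"jaw": 36},{"travel": [0,0,-15],"twist": [0,0,0],"jaw": 36},{"travel": [0,0,-40],"twist": [0,0,0],"jaw": 36}])

```text
clock: 14.25
tcp_pos: [0.5473, -0.2276, 0.2607]
tool_rot: [-3.138, -0.003, 1.623]
wrist_force: [-0.0, 0.2, -0.5]
gripper_width: 0.409
```

Emit:
arm_command(moves=[{"travel": [0,0,-45],"twist": [0,0,0],"jaw": 28},{"travel": [0,0,-30],"twist": [0,0,0],"jaw": 28},{"travel": [0,-40,0],"twist": [0,0,0],"jaw": 28},{"travel": [20,-40,0],"twist": [0,0,0],"jaw": 28},{"travel": [0,-20,0],"twist": [0,0,0],"jaw": 28}])

```text
clock: 14.75
tcp_pos: [0.4447, -0.211, 0.3381]
tool_rot: [3.141, -0.0, 1.624]
wrist_force: [-0.5, 0.4, -0.4]
gripper_width: 0.321
```

```bash
python3 - <<'E'
from h import *
np.set_printoptions(precision=4,suppress=True)
plan(([.451,-.2106,.12],goal(1.624)))
d=r.get_image("side");X=cloud(d)
m=(X[...,2]>.056)&(X[...,2]<.075)&(X[...,0]>.42)&(X[...,0]<.465)&(X[...,1]>-.3)&(X[...,1]<-.12);B=X[m];print("bar",len(B),np.median(B,0),B.min(0),B.max(0))
cv2.imwrite("pics/s5.png",cv2.resize(d["frame"][140:300,140:360],None,fx=3,fy=3)[:,:,::-1])
E
```

```text
t 14.75 tcp [ 0.4447 -0.211   0.3381] rot [ 3.141 -0.     1.624] grasp [ 0.4448 -0.2109  0.1741] F [-0.5  0.4 -0.4] w 27.9 q [ 0.77  0.29 -0.49  2.01  0.17  0.88  0.24]
  travel [ 0.   6.3 54.1] in goal axes [ 0.1  6.3 54.1] twist [ 0.001 -0.     0.   ]
bar 162 [ 0.4529 -0.1945  0.0645] [ 0.4445 -0.2725  0.0569] [ 0.4648 -0.1435  0.0694]
```

View pics/s5.png

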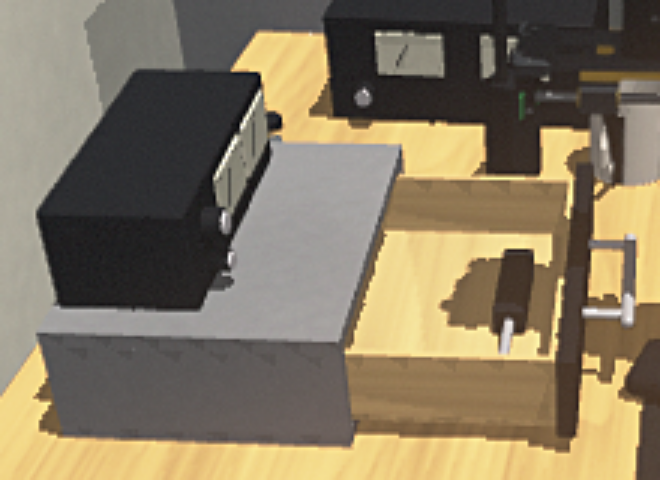

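The crop shows the driver lying flat on the drawer floor (515,290), inside the walls. I'll re-grip the bar and push shut.

Emit:
arm_command(moves=[{"travel": [0,6.5,25],"twist": [0,0,0],"jaw": 28},{"travel": [0,0,30],"twist": [0,0,0],"jaw": 28},{"travel": [0,0,25],"twist": [0,0,0],"jaw": 28},{"travel": [0,0,23],"twist": [0,0,0],"jaw": 28},{"travel": [0,0,0],"twist": [0,0,0],"jaw": 28}], force=25)

```text
clock: 15.3
tcp_pos: [0.4539, -0.2124, 0.2326]
tool_rot: [-3.14, -0.003, 1.623]
wrist_force: [-0.5, 0.4, 0.6]
gripper_width: 0.322
```

Emit:
arm_command(moves=[{"travel": [0,0,0],"twist": [0,0,0],"jaw": 0},{"travel": [0,0,0],"twist": [0,0,0],"jaw": 0},{"travel": [0,0,0],"twist": [0,0,0],"jaw": 0},{"travel": [0,0,0],"twist": [0,0,0],"jaw": 0}])

```text
clock: 15.7
tcp_pos: [0.4548, -0.2128, 0.2357]
tool_rot: [3.137, 0.001, 1.623]
wrist_force: [-0.5, 0.4, 5.7]
gripper_width: 0.117
```

```bash
python3 - <<'E'
from h import *
plan(([.451,-.2106,.07],goal(1.624)))
E
```

```text
t 15.70 tcp [ 0.4548 -0.2128  0.2357] rot [3.137e+00 1.000e-03 1.623e+00] grasp [ 0.4555 -0.2129  0.0717] F [-0.5  0.4  5.7] w 10.2 q [ 0.7   0.45 -0.43  2.07  0.3   0.67  0.13]
  travel [ 2.4 -3.7  1.7] in goal axes [ 2.4 -3.6  1.7] twist [ 0.005  0.001 -0.001]
```

Emit:
arm_command(moves=[{"travel": [0,8,0],"twist": [0,0,0],"jaw": 0},{"travel": [0,14,0],"twist": [0,0,0],"jaw": 0},{"travel": [0,18,0],"twist": [0,0,0],"jaw": 0},{"travel": [0,20,0],"twist": [0,0,0],"jaw": 0},{"travel": [0,20,0],"twist": [0,0,0],"jaw": 0}])

```text
clock: 16.2
tcp_pos: [0.535, -0.2084, 0.2357]
tool_rot: [3.138, 0.001, 1.622]
wrist_force: [-2.2, 1.2, 5.7]
gripper_width: 0.117
```

Emit:
arm_command(moves=[{"travel": [0,20,0],"twist": [0,0,0],"jaw": 0},{"travel": [0,16,0],"twist": [0,0,0],"jaw": 0},{"travel": [0,12,0],"twist": [0,0,0],"jaw": 0},{"travel": [0,8,0],"twist": [0,0,0],"jaw": 0},{"travel": [0,4,0],"twist": [0,0,0],"jaw": 0}])

```text
clock: 16.7
tcp_pos: [0.5951, -0.2052, 0.2357]
tool_rot: [3.137, 0.0, 1.623]
wrist_force: [-1.8, 1.2, 6.7]
gripper_width: 0.12
```

Emit:
arm_command(moves=[{"travel": [0,4,0],"twist": [0,0,0],"jaw": 0},{"travel": [0,3,0],"twist": [0,0,0],"jaw": 0},{"travel": [0,2,0],"twist": [0,0,0],"jaw": 0}])

```text
clock: 17.0
tcp_pos: [0.6034, -0.2048, 0.2357]
tool_rot: [3.138, 0.0, 1.623]
wrist_force: [-1.4, 0.8, 5.7]
gripper_width: 0.112
```

```bash
python3 - <<'E'
from h import *
plan(([.607,-.203,.0717],goal(1.624)))
E
```

```text
t 17.00 tcp [ 0.6034 -0.2048  0.2357] rot [3.138 0.    1.623] grasp [ 0.6041 -0.2047  0.0717] F [-1.4  0.8  5.7] w 9.7 q [ 0.55  0.62 -0.4   1.76  0.32  0.82  0.05]
  travel [1.6 3.6 0.1] in goal axes [1.6 3.6 0. ] twist [ 0.004  0.    -0.001]
```

Not at the stop yet, so I'll go on in small steps until the force rises.

Emit:
arm_command(moves=[{"travel": [0,2,0],"twist": [0,0,0],"jaw": 0},{"travel": [0,1.5,0],"twist": [0,0,0],"jaw": 0}])

```text
clock: 17.2
tcp_pos: [0.6068, -0.2045, 0.2358]
tool_rot: [3.138, -0.0, 1.623]
wrist_force: [-0.6, -0.3, 6.3]
gripper_width: 0.115
```

Emit:
arm_command(moves=[{"travel": [0,1.5,0],"twist": [0,0,0],"jaw": 0},{"travel": [0,0,0],"twist": [0,0,0],"jaw": 0}])

```text
clock: 17.4
tcp_pos: [0.6085, -0.2045, 0.2358]
tool_rot: [3.137, -0.0, 1.623]
wrist_force: [0.0, -0.2, 4.9]
gripper_width: 0.111
```

Emit:
arm_command(moves=[{"travel": [0,1.5,0],"twist": [0,0,0],"jaw": 0},{"travel": [0,0,0],"twist": [0,0,0],"jaw": 0}])

```text
clock: 17.6
tcp_pos: [0.6098, -0.2044, 0.2357]
tool_rot: [3.138, -0.0, 1.623]
wrist_force: [-1.1, 1.7, 5.6]
gripper_width: 0.109
```

Emit:
arm_command(moves=[{"travel": [0,1.5,0],"twist": [0,0,0],"jaw": 0},{"travel": [0,0,0],"twist": [0,0,0],"jaw": 0}])

```text
clock: 17.8
tcp_pos: [0.6104, -0.2044, 0.2357]
tool_rot: [3.141, -0.0, 1.622]
wrist_force: [-3.9, 1.3, 8.9]
gripper_width: 0.115
```

Emit:
arm_command(moves=[{"travel": [0,1.5,0],"twist": [0,0,0],"jaw": 0},{"travel": [0,0,0],"twist": [0,0,0],"jaw": 0}])

```text
clock: 18.0
tcp_pos: [0.611, -0.2044, 0.2357]
tool_rot: [-3.139, -0.0, 1.622]
wrist_force: [-7.4, 1.0, 11.8]
gripper_width: 0.118
```

Emit:
arm_command(moves=[{"travel": [0,1.5,0],"twist": [0,0,0],"jaw": 0},{"travel": [0,0,0],"twist": [0,0,0],"jaw": 0}])

```text
clock: 18.2
tcp_pos: [0.6117, -0.2044, 0.2356]
tool_rot: [-3.135, -0.0, 1.622]
wrist_force: [-10.5, 1.4, 13.9]
gripper_width: 0.119
```

The force rose to 10 N, so the drawer is at its stop. Release, lift, check.

Emit:
arm_command(moves=[{"travel": [0,-2,0],"twist": [0,0,0],"jaw": 26},{"travel": [0,0,0],"twist": [0,0,0],"jaw": 26},{"travel": [0,0,-20],"twist": [0,0,0],"jaw": 26},{"travel": [0,0,-40],"twist": [0,0,0],"jaw": 26},{"travel": [0,0,-40],"twist": [0,0,0],"jaw": 26}])

```text
clock: 18.7
tcp_pos: [0.6116, -0.2045, 0.3348]
tool_rot: [3.141, -0.001, 1.623]
wrist_force: [0.4, -0.6, 0.4]
gripper_width: 0.293
```

Emit:
arm_command(moves=[{"travel": [0,-40,-20],"twist": [0,0,0],"jaw": 26},{"travel": [0,-40,0],"twist": [0,0,0],"jaw": 26},{"travel": [0,-40,0],"twist": [0,0,0],"jaw": 26},{"travel": [0,-40,0],"twist": [0,0,0],"jaw": 26},{"travel": [0,0,0],"twist": [0,0,0],"jaw": 26}])

```text
clock: 19.2
tcp_pos: [0.4473, -0.2135, 0.3535]
tool_rot: [-3.139, 0.0, 1.619]
wrist_force: [1.9, 0.2, -0.6]
gripper_width: 0.299
```

```bash
python3 - <<'E'
from h import *
np.set_printoptions(precision=4,suppress=True)
plan()
for n in("top","side"):
    d=r.get_image(n);X=cloud(d)
    B=X[(X[...,2]>.08)&(X[...,2]<.092)&(X[...,0]>.58)&(X[...,0]<.67)&(X[...,1]>-.36)&(X[...,1]<-.04)]
    k=np.polyfit(B[:,1],B[:,0],1) if len(B)>9 else 0;print(n,"front top",len(B),k,"at -.2",np.polyval(k,-.2))
    b=X[(X[...,2]>.056)&(X[...,2]<.075)&(X[...,0]>.59)&(X[...,0]<.622)&(X[...,1]>-.26)&(X[...,1]<-.15)];print(" bar",len(b),np.median(b,0) if len(b) else '')
    # gripped-state change in bench
    o=np.load(f"pics/{n}0.npz")
    cv2.imwrite(f"pics/{n}9.png",d["frame"][:,:,::-1])
E
```

```text
t 19.20 tcp [ 0.4473 -0.2135  0.3535] rot [-3.139  0.     1.619] grasp [ 0.4468 -0.2136  0.1895] F [ 1.9  0.2 -0.6] w 26.0 q [ 0.77  0.27 -0.48  1.99  0.16  0.92  0.25]
top front top 858 [-0.0551  0.6389] at -.2 0.649911395069917
 bar 234 [ 0.6074 -0.2038  0.0656]
side front top 542 [-0.0362  0.6449] at -.2 0.652154318097879
 bar 125 [ 0.6081 -0.2008  0.0647]
```

View pics/side9.png

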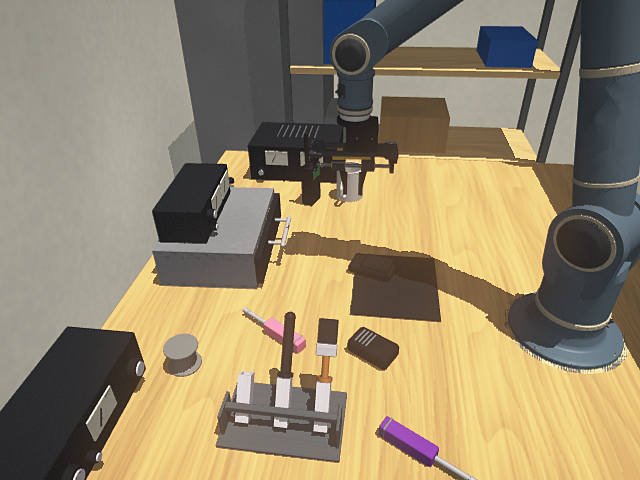

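View pics/top9.png

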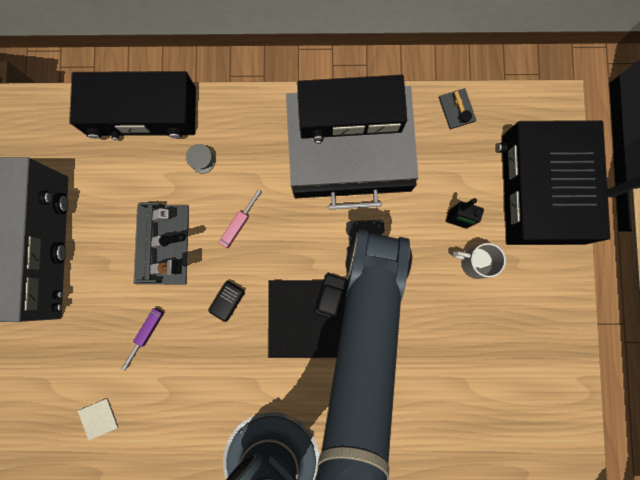

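Both views show the drawer flush (front at (350,190) in top, bar measured at x = 0.6075 against 0.607 expected when shut). The other items are in their original places. Handing in.

```bash
python3 -c "
from bench import r
print(r.job_done())"
```

```text
the job is handed in; nothing more can be done
None
```

The driver is lying flat in the drawer, the drawer is pushed shut, and the job is handed in. The last clock reading before that was 19.2 s of the 62 s allowed.

**What I did:**
- I pulled the drawer out about 0.157 m by its bar and gripped the square-handled driver square to its axis.
- I drew it out along the sleeve and lowered it level to the drawer floor. The wrist force read 7.6 N when it touched down, and only then did I let go.
- I took the bar again and pushed until the force rose to about 10 N at the stop, then released and backed away.

**Last checks:**
- **Drawer:** the bar measured x = 0.6074 m from the top camera and 0.6081 m from the side. The shut position worked out from the roof edge is about 0.607 m.
- **Driver:** before closing, it lay flat inside the walls, with its shaft axis at about z = 0.0355 m (0.035 m expected). I could not see it once the drawer was shut.
- **Other things:** the screwdriver and brush are still in the stand. By eye, nothing else on the bench has moved; I did not measure this.
- **Disagreements:** during the approach to the driver, one measured pose was about 9 mm off the plan, and I corrected it before gripping. The top and side views of the drawer front's top edge differed by about 2 mm, within what the calibration allows.

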